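# Set the stamping gauge against its knobbed stop

## Task

Set up the foil-stamping lay gauge: press down the black brake pad in the middle of the sliding carriage and, keeping it pressed, push the carriage along its rail until it rests against the clamp stop that has the tall round knob on top (not the plain stop). Then let the pad spring up. Never force the carriage along while its brake pad is up, and leave everything else on the bench where it is: nothing here needs gripping or lifting.

Things in the scene. Friction and masses are not known exactly. Their poses are not given: they have to be found in the camera images.
- rail: Aluminium rail, 460 mm long, 60 wide, 16 high, fixed to the bench, its long direction along its own y; origin at the centre of its underside on the bench. On its -x side lies a fixed plywood bed (340 along y, reaching to 155 mm from the rail's centre line, 6 high). The rail stays where it is but stands differently each time (turned up to about 0.4 rad).
- carriage (a joint): Position of the carriage along the rail in m: 0 with its middle at the rail's middle, growing towards the rail's own +y, range -0.17 to 0.17 (the stops end it earlier). With the pad up a friction brake holds the carriage against pushes of up to 12 to 18 N; with the pad down it slides with about 1 N. It cannot leave the rail.
- carriage_mid (a point): Middle of the carriage's underside, 17 mm above the bench, on the rail's centre line. The carriage is an aluminium saddle, 84 mm along the rail and 66 across: two upright end cheeks, each 15 mm thick along the rail, 66 wide and rising to 47 mm above the bench, with a 54 mm gap between them that is open at both sides and on top and holds the pad. A thin steel blade sticks out 80 mm from the centre line towards the rail's -x, close over the bed. Same axes as the rail.
- pad_top (a point): Centre of the upper face of the black brake pad, between the cheeks, level, 37 mm above the bench when up (10 mm below the top of the cheeks). The pad is 50 mm along the rail and 46 across. A fingertip may push against a cheek while it presses the pad.
- pad (a joint): How far the brake pad is pressed down in m: 0 up, 0.005 at its bottom. Spring: about 12 N starts it moving and 14 N holds it fully down; the brake is free from about 0.001 on; press it 0.003 or more to be safe. It springs up by itself and the brake holds again.
- knob_stop_mid (a point): The stop to go to: a fixed aluminium clamp block across the rail, 20 mm along the rail, 70 across, its top 42 mm above the bench, with a round steel knob (32 mm diameter) on top that reaches to 70 mm above the bench. The point is the middle of its underside, 16 mm above the bench on the rail's centre line. It can be at either end of the rail. With the carriage resting against it, this point and carriage_mid are 52 mm apart.
- plain_stop_mid (a point): The other stop: the same block without knob, its top 42 mm above the bench (small flat screw heads only), at the other end of the rail. The point is the middle of its underside.
- foil_roll_mid (a point): Bystander: standing copper foil roll, 40 mm diameter, 55 high; its centre.
- type_holder_mid (a point): Bystander: brass type holder with black handle lying on the bench, about 145 x 25 x 22 mm, long along its y; the point lies 15 mm from its middle, half-way up.
- pen_block_mid (a point): Bystander: dark wooden cube, 45 mm, with a pen standing in it that reaches 140 mm above the bench; the cube's centre.
- tag_blank_mid (a point): Bystander: flat brass tag, 70 x 35 x 5 mm, lying on the bed out of the blade's way; its centre.
- mug_mid (a point): Bystander: white mug, 76 mm diameter, 90 high; its centre.
- jar_mid (a point): Bystander: amber jar with black lid, 56 mm diameter, 70 high; its centre.
- mallet_grip (a point): Bystander: hammer, 240 mm, lying on the bench at the robot's right; the point lies on its handle.

How it is judged:
On the way, in this order (a step that is already met when the one before it is completed fails the run):
1. the brake pad is pressed down while the carriage is still away from the stop (value of joint pad above 0.002 m and not (horizontal distance between carriage_mid and knob_stop_mid below 0.055 m)), for 0.1 s.
2. the carriage reaches the knobbed stop with the pad still pressed (value of joint pad above 0.001 m and horizontal distance between carriage_mid and knob_stop_mid below 0.055 m), for 0.05 s.
At the end, for the whole second after the job is handed in: The carriage rests against the knobbed stop (the two midpoints within 55 mm of each other, 52 being contact: a gap under 3 mm), at rest, and the brake pad is up (less than 1 mm pressed) (horizontal distance between carriage_mid and knob_stop_mid below 0.055 m and value of joint pad below 0.001 m and velocity of joint carriage between -0.01 and 0.01 m/s); the robot touches nothing.
It fails at once if the carriage is forced along (faster than 6 mm/s) with its brake pad up (value of joint pad below 0.0005 m and (velocity of joint carriage above 0.006 m/s or velocity of joint carriage below -0.006 m/s)).
It fails at once if a bystander is moved by more than 20 mm, carried or lifted (distance of any of foil_roll_mid, type_holder_mid, pen_block_mid, tag_blank_mid, mug_mid, jar_mid, mallet_grip from where it was at the start of the episode above 0.02 m).
It also fails if it takes over 42 s, if anything falls off the work surface, if the arm or the gripper's body presses on something with over 40 N, if the wrist force passes 120 N, or if a joint passes its speed limit or range.

## Robot

A 6-joint arm with a two-finger parallel gripper is mounted at the origin on the work surface. World frame = base frame: x ahead of the robot, y to its left, z up, the work surface at z = 0. Lengths are in m, angles in rad, forces in N, time in s.
With the tool pointing down it reaches from about 0.35 to 0.975 m from the base axis. Payload 4.9 kg.
Tool frame: the origin (TCP) lies at the very end of the fingers, on their centre line; the grasp point (between the pads) lies 19 mm behind it (manip.grip_depth is the distance from the TCP to the grasp point, in m); z points along the fingers, x is the direction in which the jaws open and shut, and the axes are right-handed (so a half turn about z gives the same grasp; the last joint's range is limited). The gripper opens to 85 mm and grips with 20 to 120 N. Pads are 22 mm wide; open, the fingers measure 114 mm over their backs; the gripper's body (76 mm by 85 mm) begins 54 mm behind the grasp point. The pads swing forward as they close: fully open they stand 13 mm farther back than shut.
Start: joints at [1.22, 0.053, 1.613, -0, 1.476, -0.119], TCP at [0.144, 0.608, 0.231] pointing down, gripper open.
Joint ranges: [-3.01, 3.01], [-1.01, 2.22], [0.06, 2.58], [-1.02, 4.17], [0.09, 2.62], [-3.14, 3.14]. Speed limits (rad/s): [2.57, 2.57, 3.14, 3.14, 3.14, 3.14].

## Interface

Orientations are given as a unit quaternion [w, x, y, z].
In Python, from plant import manip gives the robot as it stands. The module is installed in compiled form; this text tells all that it offers.
- The arm moves only by the shell command python3 -m crank 'ROWS' [OPENING]. ROWS is JSON, a list of rows, each a list of 4 numbers: the shift along the tool's x, y, z in cm, then the turn about the tool's z in units of 6 degrees (1.0 is 6 degrees). A call has 1 to 10 rows; each row shifts and turns the commanded pose from where the row before left it, along the tool's axes as they then stand; what a row does not reach is not made up. A row lasts 1/12 s, in which the tool goes at most 41.7 mm and 7.16 degrees, less where a joint would pass 70% of its speed; a pose out of reach is approached as far as the arm can. A call with a gripper value outside its range is refused whole. OPENING is the opening, from 0 (shut) to 1 (fully open), set as the call begins (- or left out, the last holds). The fingers move at their own pace and stop on an object; the grip force is fixed at half the most. Time passes only in rows, so rows that do not move let the fingers close. It gives the time, the measured TCP pose, the force and the opening at its end, in the units of the state.
- manip.state(): the state, without advancing time (a new reading comes with each control period).
- manip.grab_frame(name): name is "scene" or "top" or "wrist"; returns a dict with "img" (384x512x3 uint8, red, green, blue), "intrinsics" (3x3 intrinsics, pixels), "position" and "orientation" of the camera in the world. Camera axes: x right, y up, looking along -z (the intrinsics and any distortion apply to the point x, -y, -z); pixel columns grow to the right and rows downward; lengths in m; the calibration is good to about 2 mm. A picture is of the moment at which its call begins. There is no depth.
- manip.job_done(): hands the job in, once; it reports no verdict.
The state is a dict: "time": time; "joint_pos": joint angles; "joint_vel": joint speeds; "joint_efforts": joint torques, N m; "tool_pos": TCP position; "tool_rot": TCP orientation; "contact_force": force on the tool from outside, world axes, zero at the start; "ft_torque": the same for the moment, N m; "gripper_width": opening from 0.0 (shut) to 1.0 (fully open).
Only numpy, scipy, OpenCV 4.12 (cv2) and the standard library are available. Lean on these libraries where they do the work, as an engineer would, in place of code of your own. Each camera call takes 0.05 s, during which the arm holds its last target.

## Working session

There is one attempt and no reset: what is moved stays moved. The work goes in short steps, Python scripts to look and compute and a shell command to move; the robot and the scene stay as the last step left them, time stands still between calls to the robot, and variables do not carry over. Pictures are saved under pics/ and viewed, and the job is handed in when it is done.

```bash
mkdir -p pics; cat > h.py <<'E'
import numpy as np,cv2
from plant import manip
from scipy.spatial.transform import Rotation as R
def grab(n,f):
    d=manip.grab_frame(n); cv2.imwrite('pics/'+f+'.png',d['img'][:,:,::-1]); 
    np.savez('pics/'+f+'.npz',**{k:np.array(d[k]) for k in ('intrinsics','position','orientation')},extra=str([k for k in d])); return d
def cam(f):
    d=np.load('pics/'+f+'.npz'); q=d['orientation']; return d['intrinsics'],d['position'],R.from_quat([q[1],q[2],q[3],q[0]]).as_matrix()
def px2z(f,u,v,z):
    K,p,M=cam(f); r=np.linalg.inv(K)@[u,v,1]; r=M@[r[0],-r[1],-r[2]]; return p+r*(z-p[2])/r[2]
def proj(f,P):
    K,p,M=cam(f); c=M.T@(np.array(P)-p); h=K@[c[0],-c[1],-c[2]]; return h[:2]/h[2]
E
python3 - <<'E'
from h import *
for n in('scene','top','wrist'):
    d=grab(n,n+'0'); print(n,d.keys(),d['intrinsics'],d['position'],d['orientation'])
print(manip.state())
E
```

```text
scene dict_keys(['img', 'intrinsics', 'position', 'orientation']) [[396.74648567   0.         256.78066491]
 [  0.         396.74648567 189.43081512]
 [  0.           0.           1.        ]] [ 0.97191081 -0.84751274  0.77014869] [0.87046742 0.42810646 0.09715426 0.22264854]
top dict_keys(['img', 'intrinsics', 'position', 'orientation']) [[381.20681646   0.         252.65830443]
 [  0.         381.20681646 195.96209037]
 [  0.           0.           1.        ]] [ 0.30159704 -0.02517231  1.15294316] [-0.68105142 -0.08414606  0.08364206  0.72255963]
wrist dict_keys(['img', 'intrinsics', 'position', 'orientation']) [[344.77053526   0.         249.86028101]
 [  0.         344.77053526 191.39225541]
 [  0.           0.           1.        ]] [0.0762879  0.62262285 0.37292842] [ 0.77648951 -0.1075404  -0.08408499  0.61516568]
{'time': 0.15, 'joint_pos': array([ 1.22000673e+00,  5.32519392e-02,  1.61398754e+00, -1.92175703e-05,
        1.47600312e+00, -1.18978923e-01]), 'joint_vel': array([ 0.00054023, -0.00214724, -0.00161465, -0.00171472, -0.00039364,
        0.00067126]), 'joint_efforts': array([ 7.17839175e-04, -3.94239056e+01, -3.70723557e+01, -7.90157469e-05,
        4.61707794e-03,  5.20022468e-06]), 'tool_pos': array([0.1434094 , 0.60781925, 0.23031112]), 'tool_rot': array([ 4.39718215e-04,  7.84135675e-01,  6.20588883e-01, -6.98088051e-04]), 'contact_force': array([-0.50324471,  0.71590765,  0.33182473]), 'ft_torque': array([ 0.02199501,  0.00618406, -0.01618213]), 'gripper_width': 1.003391535520713}
```

View pics/top0.png

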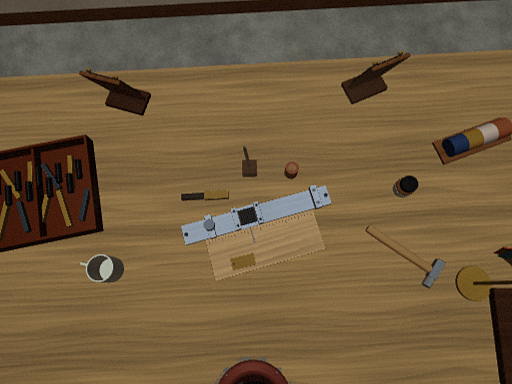

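View pics/scene0.png

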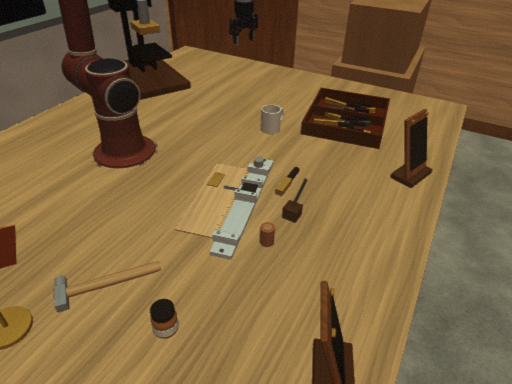

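View pics/wrist0.png

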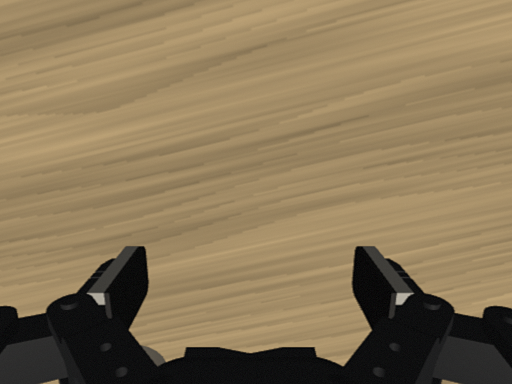

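Top view: the knobbed stop is at about (209,225), the black pad at (247,216) and the plain stop at (321,196). The pen block (249,168), roll (292,170) and type holder (205,196) stand on the far side of the rail. I'll enlarge this for better pixels.

```bash
python3 - <<'E'
from h import *
i=cv2.imread('pics/top0.png')[140:290,170:340]
cv2.imwrite('pics/topz.png',cv2.resize(i,None,fx=4.6,fy=4,interpolation=cv2.INTER_CUBIC)[:600,:782])
i=cv2.imread('pics/scene0.png')[145:265,170:320]
cv2.imwrite('pics/scz.png',cv2.resize(i,None,fx=5,fy=5,interpolation=cv2.INTER_CUBIC))
for n,u,v,z in[('pad',247,216,.037),('knob',209,225,.07),('plain',321,196,.042),('pen',249,168,.045),('type',205,196,.022)]:print(n,px2z('top0',u,v,z))
E
```

```text
pad [ 0.51183294 -0.01198739  0.037     ]
knob [0.48589561 0.09804356 0.07      ]
plain [ 0.55843513 -0.23659733  0.042     ]
pen [ 0.65823819 -0.02628295  0.045     ]
type [0.58430855 0.1129211  0.022     ]
```

View pics/topz.png

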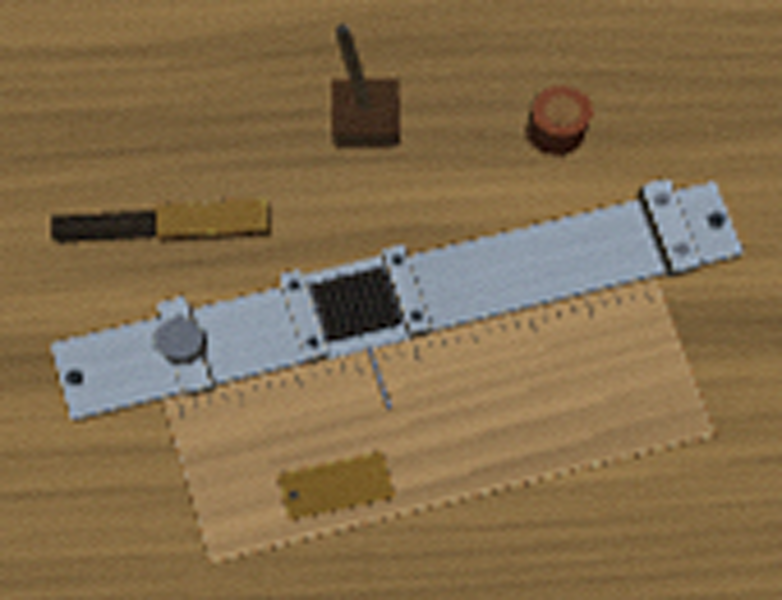

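View pics/scz.png

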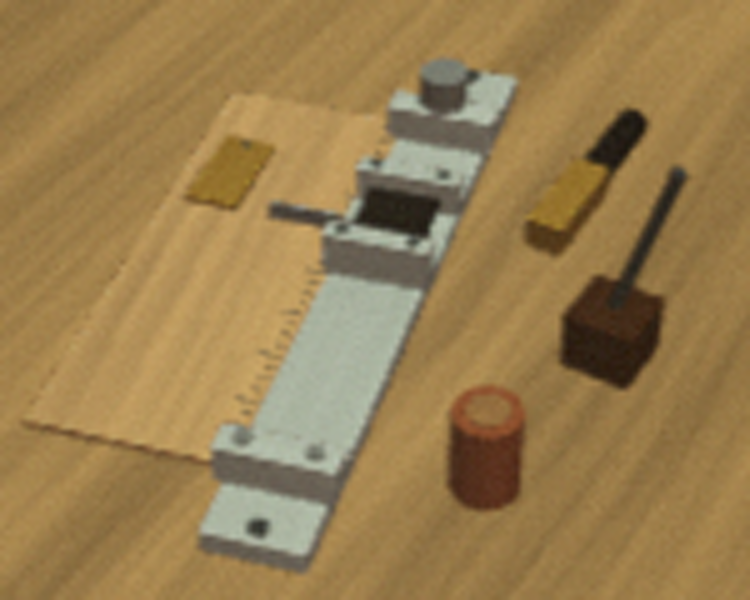

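```bash
cat >> h.py <<'E'
def ray(f,u,v):
    K,p,M=cam(f); r=np.linalg.inv(K)@[u,v,1]; r=M@[r[0],-r[1],-r[2]]; return p,r/np.linalg.norm(r)
def tri(obs):
    A=np.zeros((3,3));b=np.zeros(3)
    for f,u,v in obs:
        p,r=ray(f,u,v);Q=np.eye(3)-np.outer(r,r);A+=Q;b+=Q@p
    X=np.linalg.solve(A,b); return X,[np.round(proj(f,X)-[u,v],2) for f,u,v in obs]
E
python3 - <<'E'
from h import *
T=lambda x,y:('top0',170+x/4.6,140+y/4)
S=lambda x,y:('scene0',170+x/5,145+y/5)
prs={'c+y+x':((293,285),(443,173)),'c+y-x':((313,342),(376,163)),'c-y+x':((397,259),(413,242)),'c-y-x':((416,316),(343,230)),'knob':((181,340),(444,71)),'plain+x':((661,200),(316,453)),'plain-x':((681,249),(242,437)),'hole-':((716,220),(258,527)),'penblk':((366,108),(620,292)),}
out={}
for k,(a,b) in prs.items():
    X,e=tri([T(*a),S(*b)]); out[k]=X; print(k,X.round(4),e)
print('carr',np.mean([out[k] for k in out if k[0]=='c'],0), 'carr z47',np.mean([px2z(*T(*prs[k][0]),.047) for k in out if k[0]=='c'],0))
print('plain',(out['plain+x']+out['plain-x'])/2)
h1=px2z(*T(75,377),.016);h2=px2z(*T(716,220),.016);d=h1-h2;print(h1,h2,np.linalg.norm(d),'yaw',np.arctan2(-d[0],d[1]))
print('pad',px2z(*T(356,304),.037),'knobz',px2z(*T(181,340),.07))
# type holder near corners, pen tip
print('type',px2z(*T(271,200),.022),px2z(*T(271,233),.022),px2z(*T(52,240),.022)); print('pentip',px2z(*T(343,28),.14))
E
```

```text
c+y+x [0.528  0.0271 0.0442] [array([-0.21, -0.27]), array([-0.32,  0.07])]
c+y-x [0.4855 0.0169 0.0427] [array([-0.39, -0.49]), array([-0.59,  0.11])]
c-y+x [ 0.5439 -0.041   0.0433] [array([-0.23, -0.29]), array([-0.37,  0.07])]
c-y-x [ 0.501  -0.0502  0.0418] [array([-0.37, -0.45]), array([-0.57,  0.1 ])]
knob [0.4887 0.099  0.0646] [array([-0.48, -0.63]), array([-0.7 ,  0.15])]
plain+x [ 0.5808 -0.216   0.0383] [array([-0.43, -0.5 ]), array([-0.75,  0.12])]
plain-x [ 0.5417 -0.2254  0.0393] [array([-0.36, -0.4 ]), array([-0.6 ,  0.09])]
hole- [ 0.569  -0.2555  0.0132] [array([-0.44, -0.48]), array([-0.76,  0.11])]
penblk [ 0.6662 -0.0257  0.0432] [array([-0.9 , -1.29]), array([-1.64,  0.4 ])]
carr [ 0.51458452 -0.0117878   0.04302606] carr z47 [ 0.5126584 -0.0126391  0.047    ]
plain [ 0.56124062 -0.22072807  0.03882862]
[0.47110247 0.17309209 0.016     ] [ 0.56673236 -0.25608046  0.016     ] 0.4396977945656085 yaw 0.2192422014421276
pad [ 0.51176354 -0.01314948  0.037     ] knobz [0.48583618 0.09704521 0.07      ]
type [0.598831   0.03912149 0.022     ] [0.57286504 0.04025267 0.022     ] [0.57609971 0.18548194 0.022     ]
pentip [ 0.69041182 -0.01716454  0.14      ]
```

```bash
python3 -m crank '[[0,0,0,1],[0,0,0,1],[0,0,0,1],[0,0,0,1],[0,0,0,1],[0,0,0,1],[0,0,0,1],[0,0,0,1],[0,0,0,1],[0,0,0,1]]' 0; python3 -m crank '[[0.9,2.8,0,0.7],[1,2.8,0,0],[1,2.8,0,0],[1,2.8,0,0],[1,2.8,0,0],[1,2.8,0,0],[1,2.8,0,0],[1,2.8,0,0],[1,2.8,0,0],[1,2.8,0,0]]'; python3 -m crank '[[0.9,2.8,0,0],[0.9,2.8,0,0],[0.9,2.8,0,0],[0.9,2.8,0,0],[0.9,2.8,0,0],[0.9,2.8,0,0],[0.9,2.8,0,0],[0.9,2.8,0,0],[0,0,0,0],[0,0,0,0]]'
```

```text
time: 0.98
tool_pos: [0.1435, 0.608, 0.2308]
tool_rot: [0.0, 0.99, 0.143, -0.0]
contact_force: [-0.5, -0.1, -0.1]
gripper_width: 0.001
time: 1.82
tool_pos: [0.303, 0.3561, 0.231]
tool_rot: [0.0, 0.994, 0.109, -0.0]
contact_force: [0.2, 0.4, -1.4]
gripper_width: -0.002
time: 2.65
tool_pos: [0.4218, 0.1536, 0.231]
tool_rot: [-0.0, 0.994, 0.108, -0.0]
contact_force: [-0.3, 0.5, -0.0]
gripper_width: 0.004
```

```bash
python3 -m crank '[[0.74,2.6,0,0],[0.74,2.6,0,0],[0.74,2.6,0,0],[0.74,2.6,0,0],[0.74,2.6,0,0],[0.74,2.6,0,0],[0.74,2.6,0,0],[0,0,2.5,0],[0,0,2.5,0],[0,0,2.5,0]]';python3 -m crank '[[0,0,2,0],[0,0,0,0],[0,0,0,0]]'; python3 - <<'E'
from h import *
for n in('scene','top','wrist'): grab(n,n+'1')
K,p,M=cam('wrist1');print(p,M)
print(manip.state()['joint_pos'])
for n,r in(('scene1',(145,170)),('top1',(140,170))):
    i=cv2.imread(f'pics/{n}.png')[r[0]:r[0]+150,r[1]:r[1]+170]
    cv2.imwrite(f'pics/{n}z.png',cv2.resize(i,None,fx=4,fy=4,interpolation=cv2.INTER_CUBIC))
E
```

```text
time: 3.48
tool_pos: [0.5119, -0.011, 0.1557]
tool_rot: [-0.0, 0.994, 0.109, 0.001]
contact_force: [-0.3, 0.0, -0.8]
gripper_width: 0.003
time: 3.73
tool_pos: [0.5105, -0.0107, 0.1352]
tool_rot: [-0.001, 0.994, 0.11, -0.001]
contact_force: [-0.3, 1.4, 1.0]
gripper_width: 0.0
[0.49675965 0.05444416 0.28067623] [[ 0.97581505 -0.20973688 -0.061607  ]
 [ 0.21858371  0.93939562  0.26411556]
 [ 0.00247858 -0.27119423  0.96252145]]
[-1.67782098e-01 -1.44306182e-01  1.96224409e+00  1.21895075e-04
  1.32022512e+00 -3.87194447e-01]
```

View pics/wrist1.png

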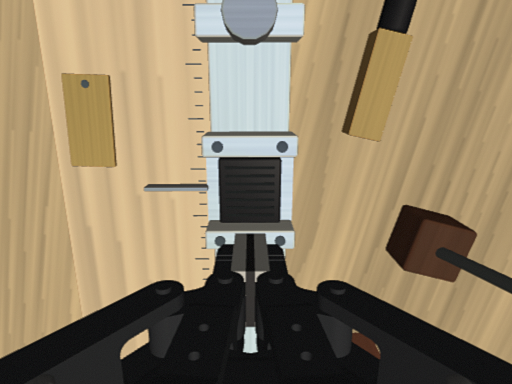

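View pics/scene1z.png

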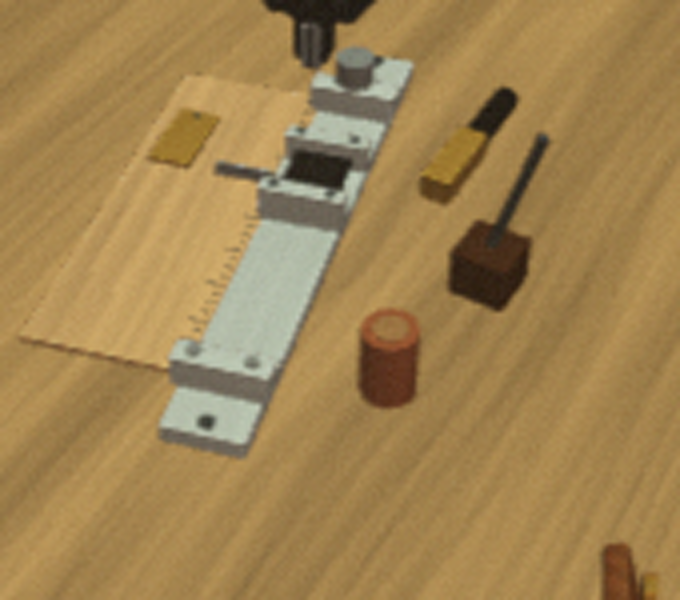

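Wrist view: the pad spans columns 219-281 and rows 157-223. The cheek screws are at (217,147), (282,147), (220,241) and (279,241), with the knob at (249,16). The rail is upright in the image, so the yaw matches.

```bash
python3 - <<'E'
from h import *
T=lambda x,y:('top0',170+x/4.6,140+y/4)
S=lambda x,y:('scene0',170+x/5,145+y/5)
W=lambda x,y:('wrist1',x,y)
P=[]
for t,w in(((293,285),(282,147)),((313,342),(217,147)),((397,259),(279,241)),((416,316),(220,241))):
    X,e=tri([T(*t),W(*w)]);P.append(px2z(*W(*w),.047));print(X,e,P[-1])
print('carr',np.mean(P,0))
print('yaw',np.arctan2(-(P[0]-P[2])[0],(P[0]-P[2])[1]))
print('pad',px2z(*W(250,190),.037),tri([T(356,304),W(250,190)]))
print('pad corners',[px2z(*W(*c),.037) for c in((219,157),(281,157),(219,223),(281,223))])
print('knobstop front face top edge',px2z(*W(250,40),.042),tri([T(181,340),W(249,15)]))
print('cheek +y outer top edge',px2z(*W(250,133),.047), 'inner',px2z(*W(250,157),.047))
E
```

```text
[0.52564924 0.02620178 0.05135033] [array([-0.,  0.]), array([0.02, 0.01])] [0.52618394 0.02567226 0.047     ]
[0.48319202 0.01581531 0.04660438] [array([-0.05,  0.05]), array([0.15, 0.26])] [0.48308024 0.01603355 0.047     ]
[ 0.54124149 -0.04146843  0.04837128] [array([-0.  ,  0.21]), array([0.81, 0.3 ])] [ 0.5408633  -0.04193455  0.047     ]
[ 0.49856452 -0.05106915  0.04759538] [array([ 0.  , -0.01]), array([-0.04, -0.03])] [ 0.49859896 -0.05135302  0.047     ]
carr [ 0.51218161 -0.01289544  0.047     ]
yaw 0.21380974777236636
pad [ 0.51222447 -0.01136291  0.037     ] (array([ 0.51273652, -0.01302588,  0.03108996]), [array([-0.02,  0.05]), array([0.16, 0.12])])
pad corners [array([0.48527252, 0.00767518, 0.037     ]), array([0.52848808, 0.0173356 , 0.037     ]), array([ 0.49506834, -0.04163634,  0.037     ]), array([ 0.54068183, -0.03146437,  0.037     ])]
knobstop front face top edge [0.4901186  0.08720711 0.042     ] (array([0.48725801, 0.09779388, 0.06099553]), [array([0.09, 0.03]), array([ 0.27, -0.46])])
cheek +y outer top edge [0.5028956 0.030131  0.047    ] inner [0.5064603  0.01422543 0.047     ]
```

```bash
python3 -m crank '[[0.1,-0.8,1,0],[0,0,2,0],[0,0,2,0],[0,0,2,0],[0,0,1.5,0],[0,0,0.5,0],[0,0,0.2,0],[0,0,0,0],[0,0,0,0]]'; python3 -m crank '[[0,0,0.1,0],[0,0,0.1,0],[0,0,0.1,0],[0,0,0.1,0],[0,0,0,0],[0,0,0,0]]'
```

```text
time: 4.63
tool_pos: [0.5119, -0.0039, 0.0456]
tool_rot: [0.0, 0.994, 0.109, 0.001]
contact_force: [0.8, 0.5, 0.6]
gripper_width: 0.0
time: 5.13
tool_pos: [0.5108, -0.0039, 0.0402]
tool_rot: [-0.0, 0.994, 0.109, -0.0]
contact_force: [-0.8, -0.6, -0.1]
gripper_width: -0.001
```

```bash
python3 -m crank '[[0,0,0.1,0],[0,0,0.1,0],[0,0,0.1,0],[0,0,0.1,0],[0,0,0,0],[0,0,0,0]]'; python3 -m crank '[[0,0,0.1,0],[0,0,0,0],[0,0,0,0]]'; python3 -m crank '[[0,0,0.1,0],[0,0,0,0],[0,0,0,0]]'
```

```text
time: 5.63
tool_pos: [0.5109, -0.004, 0.037]
tool_rot: [0.0, 0.994, 0.109, -0.0]
contact_force: [-2.9, 0.5, 5.8]
gripper_width: 0.001
time: 5.88
tool_pos: [0.5111, -0.0042, 0.037]
tool_rot: [0.0, 0.994, 0.109, -0.001]
contact_force: [-5.1, -0.7, 10.3]
gripper_width: 0.002
time: 6.13
tool_pos: [0.5111, -0.0043, 0.0361]
tool_rot: [0.0, 0.994, 0.109, -0.0]
contact_force: [-6.1, -0.1, 12.2]
gripper_width: 0.001
```

```bash
python3 -m crank '[[0,0,0.1,0],[0,0,0.1,0],[0,0,0,0],[0,0,0,0]]'; python3 -m crank '[[0,0,0.1,0],[0,0,0.1,0],[0,0,0,0],[0,0,0,0]]'; python3 -m crank '[[0,0,0.1,0],[0,0,0.1,0],[0,0,0,0],[0,0,0,0]]'
```

```text
time: 6.47
tool_pos: [0.5111, -0.0043, 0.0342]
tool_rot: [0.0, 0.994, 0.109, -0.001]
contact_force: [-6.2, 0.1, 12.7]
gripper_width: -0.002
time: 6.8
tool_pos: [0.5112, -0.0043, 0.0324]
tool_rot: [0.0, 0.994, 0.109, -0.001]
contact_force: [-7.0, -0.8, 14.3]
gripper_width: 0.003
time: 7.13
tool_pos: [0.5113, -0.0048, 0.0318]
tool_rot: [0.001, 0.994, 0.109, -0.001]
contact_force: [-11.1, -1.8, 22.7]
gripper_width: 0.002
```

The pad is bottomed at z 0.032 with 22 N on it. Now I slide towards the knob stop.

```bash
python3 -m crank '[[0,-0.1,0,0],[0,-0.2,0,0],[0,-0.3,0,0],[0,-0.3,0,0],[0,-0.3,0,0],[0,-0.2,0,0],[0,-0.1,0,0],[0,0,0,0]]'; python3 - <<'E'
from h import *
grab('wrist','wrist2')
E
```

```text
time: 7.8
tool_pos: [0.5081, 0.0097, 0.0318]
tool_rot: [0.001, 0.994, 0.109, -0.001]
contact_force: [-11.0, -2.5, 21.9]
gripper_width: 0.004
```

View pics/wrist2.png

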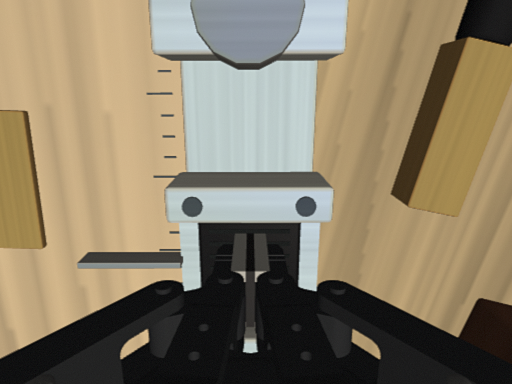

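The wrist picture shows the pad pressed under the fingertip. The +y cheek's top spans rows 188-221 and the stop's lower top edge is at row ~57. Next I compute how much travel is left.

```bash
python3 - <<'E'
from h import *
d=np.array([-.216,.976])
c=px2z('wrist2',248,188,.047)[:2]; s=px2z('wrist2',248,55,.042)[:2]
print(c,s,(s-c)@d*1000,'moved',(c-[.5029,.0301])@d*1000, 'scr',np.mean([px2z('wrist2',u,206,.047) for u in(192,306)],0))
E
```

```text
[0.49955878 0.04176729] [0.48908946 0.08871441] 48.08176207937491 moved 12.108977549114817 scr [0.50150382 0.03477336 0.047     ]
```

```bash
python3 -m crank '[[0,-0.2,0,0],[0,-0.4,0,0],[0,-0.5,0,0],[0,-0.5,0,0],[0,-0.5,0,0],[0,-0.5,0,0],[0,-0.5,0,0],[0,-0.4,0,0],[0,-0.2,0,0],[0,0,0,0]]'; python3 -m crank '[[0,-0.1,0,0],[0,-0.1,0,0],[0,-0.1,0,0],[0,-0.1,0,0],[0,0,0,0],[0,0,0,0]]';  python3 -m crank '[[0,-0.1,0,0],[0,-0.1,0,0],[0,-0.1,0,0],[0,-0.1,0,0],[0,0,0,0],[0,0,0,0]]'; python3 - <<'E'
from h import *
grab('wrist','wrist3');grab('scene','scene3')
E
```

```text
time: 8.68
tool_pos: [0.4998, 0.0464, 0.0317]
tool_rot: [0.001, 0.994, 0.11, -0.001]
contact_force: [-12.7, -1.6, 23.3]
gripper_width: -0.001
time: 9.18
tool_pos: [0.499, 0.0499, 0.0318]
tool_rot: [0.001, 0.994, 0.109, -0.001]
contact_force: [-13.0, -3.3, 22.9]
gripper_width: -0.001
time: 9.68
tool_pos: [0.4981, 0.0538, 0.0317]
tool_rot: [0.001, 0.994, 0.109, -0.001]
contact_force: [-12.1, -3.9, 24.7]
gripper_width: -0.001
```

View pics/wrist3.png

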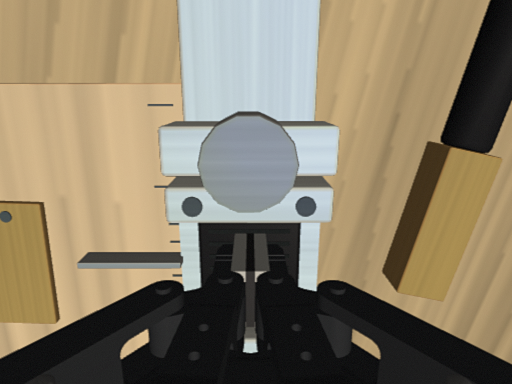

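The carriage is still centred on the tip and the stop is a few mm ahead, with only about 1 N resistance along the rail. I go on slowly.

```bash
python3 -m crank '[[0,-0.1,0,0],[0,-0.1,0,0],[0,0,0,0],[0,0,0,0]]';  python3 -m crank '[[0,-0.1,0,0],[0,-0.1,0,0],[0,0,0,0],[0,0,0,0]]'; python3 -m crank '[[0,-0.1,0,0],[0,-0.1,0,0],[0,0,0,0],[0,0,0,0]]'
```

```text
time: 10.12
tool_pos: [0.4977, 0.0557, 0.0317]
tool_rot: [0.001, 0.994, 0.109, -0.001]
contact_force: [-12.8, -3.0, 23.6]
gripper_width: 0.003
time: 10.45
tool_pos: [0.4975, 0.0567, 0.0317]
tool_rot: [0.002, 0.994, 0.11, -0.001]
contact_force: [-11.9, -6.7, 23.4]
gripper_width: 0.0
time: 10.78
tool_pos: [0.4978, 0.0575, 0.0318]
tool_rot: [0.004, 0.994, 0.11, -0.0]
contact_force: [-8.5, -11.7, 19.3]
gripper_width: -0.002
```

```bash
python3 - <<'E'
from h import *
grab('wrist','wrist4');grab('scene','scene4')
i=cv2.imread('pics/wrist4.png')[100:300,130:370]; cv2.imwrite('pics/w4z.png',cv2.resize(i,None,fx=3,fy=3))
i=cv2.imread('pics/scene4.png')[145:245,190:300]; cv2.imwrite('pics/s4z.png',cv2.resize(i,None,fx=6,fy=6,interpolation=cv2.INTER_CUBIC))
E
```

```text
(no output)
```

View pics/w4z.png

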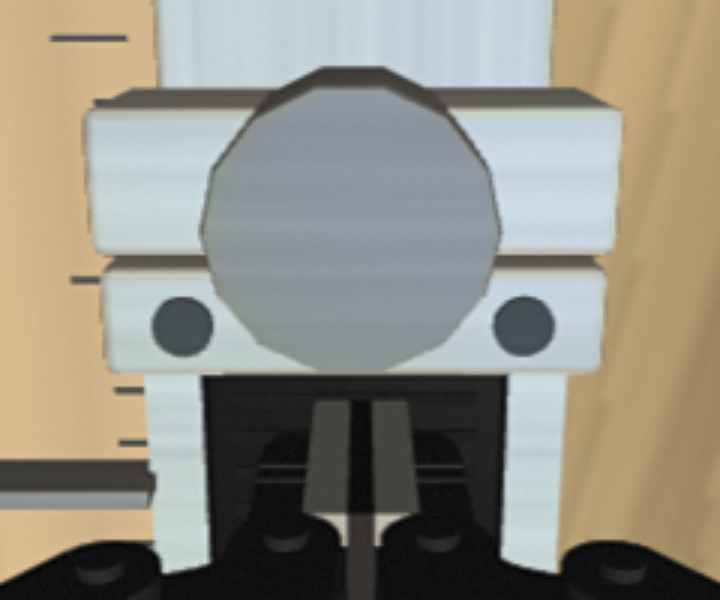

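View pics/s4z.png

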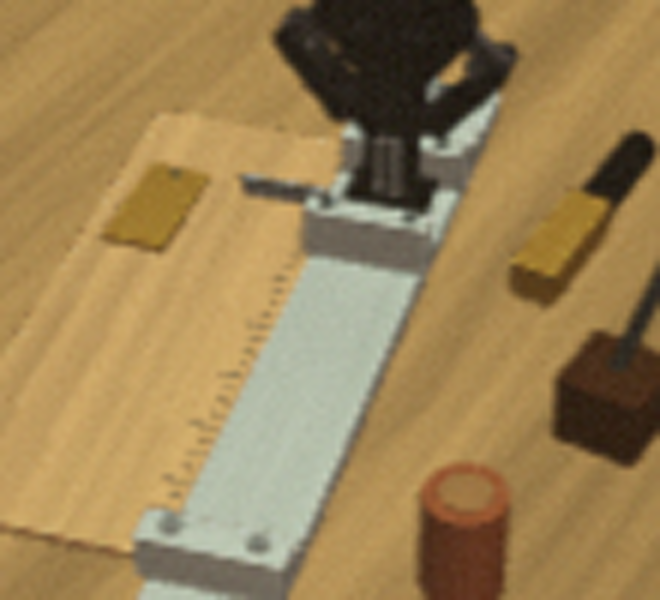

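The cheek is flush against the stop: only its 5 mm of extra height shows, and there is 10 N of resistance along the rail. Now I lift.

```bash
python3 -m crank '[[0,0,-0.1,0],[0,0,-0.1,0],[0,0,-0.1,0],[0,0,-0.1,0],[0,0,-0.1,0],[0,0,-0.1,0],[0,0,-0.1,0],[0,0,-0.1,0],[0,0,-0.1,0],[0,0,-0.1,0]]'; python3 -m crank '[[0,0,-0.1,0],[0,0,-0.1,0],[0,0,-0.1,0],[0,0,-0.2,0],[0,0,-0.3,0],[0,0,-0.5,0],[0,0,-1,0],[0,0,-2,0],[0,0,-2,0],[0,0,-2,0]]'; python3 -m crank '[[0,1.5,-1,0],[0,2,0,0],[0,2,0,0],[0,2,0,0],[0,1,0,0],[0,0,0,0],[0,0,0,0]]'; python3 - <<'E'
from h import *
grab('wrist','wrist5');grab('scene','scene5');grab('top','top5')
i=cv2.imread('pics/scene5.png')[145:245,190:300]; cv2.imwrite('pics/s5z.png',cv2.resize(i,None,fx=6,fy=6,interpolation=cv2.INTER_CUBIC))
E
```

```text
time: 11.72
tool_pos: [0.496, 0.0607, 0.0378]
tool_rot: [-0.0, 0.994, 0.109, -0.001]
contact_force: [0.5, -0.4, -0.1]
gripper_width: 0.001
time: 12.55
tool_pos: [0.4965, 0.0605, 0.123]
tool_rot: [0.0, 0.994, 0.109, 0.0]
contact_force: [0.4, -0.2, -0.7]
gripper_width: 0.001
time: 13.13
tool_pos: [0.515, -0.0224, 0.1317]
tool_rot: [-0.0, 0.994, 0.109, 0.0]
contact_force: [-0.1, -0.9, -0.4]
gripper_width: 0.002
```

View pics/wrist5.png

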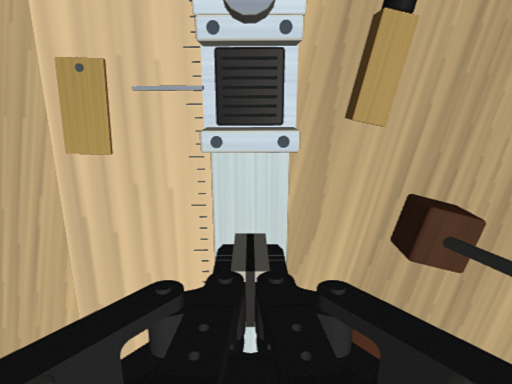

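View pics/s5z.png

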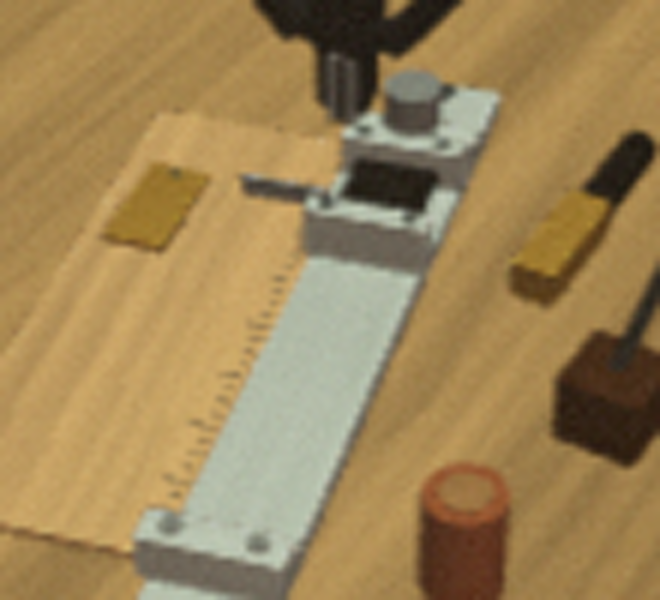

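```bash
python3 - <<'E'
from h import *
P=np.mean([px2z('wrist5',*c,.047) for c in((213,27),(291,27),(217,142),(284,142))],0)
print(P, np.linalg.norm(P[:2]-[.5122,-.0129]))
a=cv2.imread('pics/top0.png');b=cv2.imread('pics/top5.png')
i=b[190:250,170:280];cv2.imwrite('pics/t5z.png',cv2.resize(i,None,fx=7,fy=7,interpolation=cv2.INTER_CUBIC))
i=cv2.imread('pics/wrist5.png')[0:60,180:320];cv2.imwrite('pics/w5z.png',cv2.resize(i,None,fx=5.5,fy=5.5,interpolation=cv2.INTER_CUBIC))
E
```

```text
[0.49963096 0.04807495 0.047     ] 0.06225693480978727
```

View pics/w5z.png

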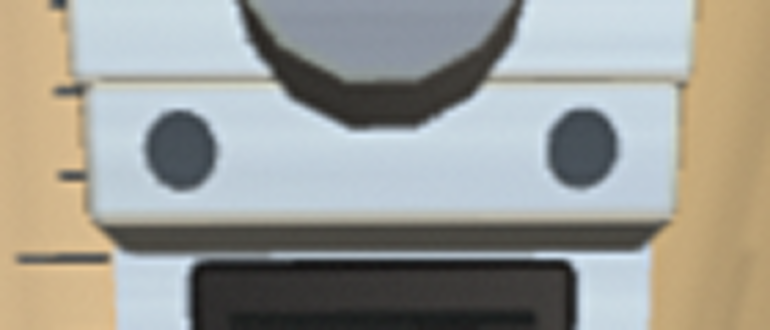

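The block and cheek meet with no gap, the tool is clear, and the carriage moved 62 mm against an expected 61 mm. Handing in.

```bash
python3 -c "
from plant import manip
print(manip.job_done(), manip.state()['time'])"
```

```text
the job is handed in; nothing more can be done
the job is handed in; nothing more can be done
```

The carriage now rests against the knobbed stop with its brake pad up, and I have handed the job in. No verdict was reported. My last move ended at about 13 s of the 42 s allowed.

- **What I did:** With the gripper shut, I pressed the pad to its bottom (about 22 N, tip at z 0.032). I slid the carriage along the rail until it met about 10 N of resistance at the stop, then lifted straight up and backed away.
- **Carriage position:** The last wrist picture shows no visible gap between the cheek and the stop block. The carriage moved about 62 mm, against about 61 mm expected from the first pictures.
- **Pad and arm:** After lifting, the force on the tip read about 0 with the tip still at z 0.038, which is just above the pad's height when up. The arm ended clear of everything.
- **Bystanders:** The tag, type holder, pen block and foil roll look unmoved in the last pictures. I did not look at the mug, jar or hammer again, but the arm never went near them below about 0.23 m.
- **Disagreement:** Heights found from the top and scene cameras together came out about 4 mm low. The top and wrist cameras together mostly agreed with the given heights, but read the pad 6 mm and the knob 9 mm low. I used the given heights and the contact force when pressing down.

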